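# Lever open the spares case and take out the used plug

## Robot

A 6-joint arm with a two-finger parallel gripper is mounted at the origin on a cart in front of the work surface, level with it; the furniture and walls round the work are solid. World frame = base frame: x ahead of the robot, y to its left, z up, the work surface at z = 0. Lengths are in m, angles in rad, forces in N, time in s.
With the tool pointing down it reaches from about 0.375 to 0.825 m from the base axis. Payload 5.5 kg.
Tool frame: the origin (TCP) lies midway between the tips of the shut fingers; the grasp point (between the pads) lies robot.grip_depth behind it (robot.grip_depth is the distance from the TCP to the grasp point, in m); z points along the fingers, y is the line along which they close (so a half turn about z gives the same grasp; the last joint's range is limited). The gripper opens to 85 mm and grips with 20 to 120 N. Pads are 22 mm wide; open, the fingers measure 114 mm over their backs; the gripper's body (76 mm by 85 mm) begins 54 mm behind the grasp point. The pads swing forward as they close: fully open they stand 13 mm farther back than shut.
Start: joints at [1.182, 0.314, -0.047, 1.21, 0, 1.571], TCP at [0.227, 0.555, 0.203] pointing down, gripper open.
Joint ranges: [-2.67, 2.67], [-0.69, 1.73], [-1.03, 1.25], [-2.08, 2.16], [-1.42, 1.45], [-3.14, 3.14]. Speed limits (rad/s): [2.39, 2.39, 3.01, 3.14, 3.14, 3.14].

## Interface

Orientations are given as a unit quaternion [w, x, y, z].
In Python, from workcell import robot gives the robot as it stands.
- The arm moves only by the tool apply_moves, never from a script. Its argument "targets" is a list of rows, each a list of 7 numbers: the opening, from 0 (shut) to 1 (fully open), then the shift along the world's x, y, z each as a share of 0.04 m, from -1 to 1, then the turn, a rotation vector about the world's x, y, z each as a share of 4 degrees, from -1 to 1. A call has 1 to 12 rows; each row shifts and turns the commanded pose from where the row before left it; what a row does not reach is not made up. A row lasts 1/10 s, in which the tool goes at most 50 mm and 8.59 degrees, less where a joint would pass 70% of its speed; a pose out of reach is approached as far as the arm can. A call with a number of a shift or a turn outside -1 to 1 is refused whole. A call with a gripper value outside its range is refused whole. The fingers move at their own pace and stop on an object; "newtons" is the grip in N (left out, the last holds). Time passes only in rows, so rows that do not move let the fingers close. It gives the time, the measured TCP pose, the force, the opening and the grip force at its end, in the units of the state.
- robot.get_state(): the state, without advancing time (a new reading comes with each control period).
- robot.get_image(name): name is "scene" or "top"; returns (picture, depth): 480x640x3 uint8, blue, green, red; 480x640 float32, m along the optical axis (not along the pixel's ray), 0 where there is no reading.
- robot.calibration(name): a dict with "camera_matrix" (3x3 intrinsics, pixels), "position" and "rotation" of the camera in the world. Camera axes: x right, y up, looking along -z (the intrinsics and any distortion apply to the point x, -y, -z); pixel columns grow to the right and rows downward; lengths in m; the calibration is good to about 2 mm. A picture is of the moment at which its call begins. calibration takes no time and is no camera call.
- robot.close_job(): hands the job in; it is judged then, once.
Trained networks look in the newest picture that a camera, given by its name, has taken for a name from the list of things; names that differ only in an ending like _2 or _b are one class to them, and where a whole thing is asked for, a point or a joint stands for the part that bears it (a point fixed in the world has none). Each returns a list of dicts, best first, with "confidence" (0 to 1); they miss things now and then, are a little off and sometimes report something else, mostly with a low value. They report only what shows in the picture. A call takes as long as a camera call.
- robot.look_for(query, camera): "at" ([x, y, z] in m, in the coordinates of the camera as it stood for that picture, good to about 4 mm: the middle of the surface that is visible of it).
The state is a dict: "t": time; "q": joint angles; "qvel": joint speeds; "tau": joint torques, N m; "eef_pos": TCP position; "orientation": TCP orientation; "force": force on the tool from outside, world axes, zero at the start; "torque": the same for the moment, N m; "opening": finger opening in m; "finger_force": force on a finger pad.
Only numpy, scipy, OpenCV 4.12 (cv2) and the standard library are available. Lean on these libraries where they do the work, as an engineer would, in place of code of your own. Each camera call takes 0.05 s, during which the arm holds its last target. There are 200 camera calls.

## Task

Draw the flat pry tool out of the green dock by its blade, lay it down on the bench, and take it up again by its red handle. Lever the case's blue cover up with the blade, not with the fingers, swing it wide open, to upright or beyond, and lay the tool down flat on the bench. Then lift the spark plug out of the case and set it down gently in the yellow tray, without disturbing the jar of nuts, the black tape or the tape measure.

Things in the scene. Friction and masses are not known exactly. Their poses are not given: they have to be found in the camera images.
- case: Grey steel case fixed to the bench, 125 (x) x 140 (y) x 60 mm high, walls 4 mm, a black rubber pad inside whose top is 22 mm above the bench. Origin: centre of its underside; its front (the side with the pry notch) faces its own -x, the hinge is along its +x top edge.
- case_notch (a point): Centre of the pry notch, in the outer face of the case's front wall: an opening 30 mm wide (y) and 10 mm high (z 50 to 60 mm above the bench), directly under the cover's front edge, through the 4 mm wall; it opens into the hollow above the plug (the plug tops out 43 mm above the bench); a yellow strip marks it from below. The blade goes in level, along the case's +x. Axes as the case.
- cover (a joint): Blue cover of the case, a flat plate 125 x 140 x 5 mm hinged along the case's +x top edge, flush with the front wall when shut. Angle in rad: 0 shut, 1.57 upright, 1.9 at its stop. The hinge is stiff: the cover stays where it is left and takes about 3 N at its front edge.
- cover_hinge (a point): Middle of the hinge line, 62.5 mm along +x from the case's centre, 60 mm above the bench.
- cover_edge (a point): Middle of the cover's front lower edge, 125 mm from the hinge; moves with the cover.
- pry_tool: Flat pry tool. Red square handle 85 mm long, 24 x 24 mm; straight steel blade 14 mm wide, 4 mm thick, 100 mm long, level with the handle's axis (10 to 14 mm above the bench as it lies). Origin: under the middle of the handle; its +x points to the blade's tip. It starts with the whole handle inside the dock; the blade sticks out. Balance point about 29 mm ahead of the origin.
- pry_tool_grip (a point): Middle of the handle, on its axis, 12 mm above its underside.
- pry_tool_tip (a point): End of the blade, 142.5 mm ahead of the handle's middle, 12 mm above the underside.
- dock: Green sheet-steel channel fixed to the bench, 95 mm long, 43 mm wide (78 mm over its feet), 37 mm high, inside 35 mm wide and 34 mm high, closed at the back and on top, open towards its +x, no floor. Origin: on the bench, at its middle, 46 mm behind its mouth.
- tray: Yellow tray fixed to the bench, 160 (x) x 130 (y) x 26 mm high, walls and floor 4 mm. Origin: centre of its underside.
- plug: Used spark plug, 80 mm long, lying on a black rubber pad inside the case, the top of the pad 22 mm above the bench. Origin: under its hexagon's edge; its length runs along its own y (white ceramic 16 mm wide from y 0 to +40 mm, hexagon 24 mm wide and 21 mm high from y -10 to 0, thread 19 mm thick to y -40).
- nut_jar: Glass screw-lid jar of nuts, 72 mm wide, 99 mm high. Bystander. Origin: centre of its underside.
- black_tape: Roll of black electrical tape lying flat, 68 mm wide, 19 mm high. Bystander. Origin: centre of its underside.
- tape_rule: Yellow tape measure lying on its side, 67 x 80 x 32 mm. Bystander. Origin: near the centre of its underside.

How it is judged:
By the outcome, as a careful person would: the job done as asked, in the order asked, and still so for the second after the job is handed in, with the robot touching nothing.
It also fails if it takes over 69 s, if anything falls off the work surface, if the arm or the gripper's body presses on something with over 40 N, if the wrist force passes 120 N, or if a joint passes its speed limit or range.

## Working session

There is one attempt and no reset: what is moved stays moved. The work goes in short steps, Python scripts to look and compute and a tool call to move; the robot and the scene stay as the last step left them, time stands still between calls to the robot, and variables do not carry over. Pictures are saved under pics/ and viewed, at most 10 in all, crops included, and the job is handed in when it is done.

Besides the shell and the picture viewer there is one more tool, called after "Request:" by a JSON object that holds its "api" and its "payload". apply_moves: Moves the arm, as the interface text tells. Its arguments: {"type":"object","properties":{"targets":{"type":"array"},"newtons":{"type":"number"}},"required":["targets"]}

```bash
mkdir -p pics; ls
cat > h.py <<'E'
import numpy as np, cv2
from workcell import robot
def px2w(cam,u,v,d):
    c=robot.calibration(cam);K=np.array(c["camera_matrix"])
    p=np.array([(u-K[0,2])/K[0,0]*d,-(v-K[1,2])/K[1,1]*d,-d])
    return np.array(c["position"])+np.array(c["rotation"])@p
def c2w(cam,p):
    c=robot.calibration(cam);return np.array(c["position"])+np.array(c["rotation"])@np.array(p)
def cloud(cam,depth):
    c=robot.calibration(cam);K=np.array(c["camera_matrix"])
    v,u=np.mgrid[0:480,0:640];d=depth
    P=np.stack([(u-K[0,2])/K[0,0]*d,-(v-K[1,2])/K[1,1]*d,-d],-1)
    return P@np.array(c["rotation"]).T+np.array(c["position"])
E
python3 - <<'E'
from h import *
np.set_printoptions(precision=4,suppress=True)
s=robot.get_state();print({k:np.round(v,4).tolist() for k,v in s.items()},robot.grip_depth)
for c in["scene","top"]:
    im,d=robot.get_image(c);cv2.imwrite(f"pics/{c}0.png",im);np.save(f"{c}0.npy",d)
    k=robot.calibration(c);print(c,k)
    for n in["case","case_notch","cover","pry_tool","pry_tool_tip","dock","tray","plug","nut_jar","black_tape","tape_rule"]:
        r=robot.look_for(n,c)
        print(n,[(round(x["confidence"],2),c2w(c,x["at"]).round(3).tolist()) for x in r[:3]])
print(robot.get_state()["t"])
E
```

```text
pics
{'t': 0.0, 'q': [1.182, 0.3142, -0.0481, 1.2102, -0.0, 1.5708], 'qvel': [-0.0014, 0.0002, -0.0003, 0.0001, 0.0014, 0.0007], 'tau': [0.0017, -53.9591, 33.9751, 0.0194, 0.0, -0.0], 'eef_pos': [0.2272, 0.5547, 0.2025], 'orientation': [-0.0001, 0.1932, 0.9812, -0.0008], 'force': [-0.0734, 0.4129, 0.6965], 'torque': [0.0315, 0.0019, -0.0139], 'finger_force': 0.0, 'opening': 0.085} 0.0187
scene {'camera_matrix': array([[442.3842,   0.    , 319.6509],
       [  0.    , 442.3842, 243.3337],
       [  0.    ,   0.    ,   1.    ]]), 'position': array([0.0483, 0.4461, 0.5702]), 'rotation': array([-0.3911, -0.2025,  0.4153,  0.796 ])}Traceback (most recent call last):
  File "<stdin>", line 9, in <module>
  File "h.py", line 8, in c2w
    c=robot.calibration(cam);return np.array(c["position"])+np.array(c["rotation"])@np.array(p)
                                                            ~~~~~~~~~~~~~~~~~~~~~~~^~~~~~~~~~~~
ValueError: matmul: Input operand 1 has a mismatch in its core dimension 0, with gufunc signature (n?,k),(k,m?)->(n?,m?) (size 3 is different from 4)
```

View pics/scene0.png

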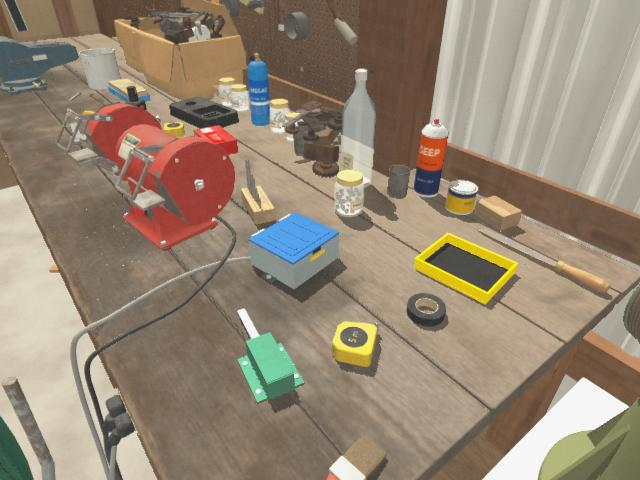

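The scene picture shows the green dock (270,365) with the blade pointing away, at (245,320). The case with its blue cover is at (295,250) with the yellow notch mark at (318,255), and the tray is at (467,267). The rotation is a quaternion, so I'll fix the helper.

```bash
cat > h.py <<'E'
import numpy as np, cv2
from scipy.spatial.transform import Rotation as R
from workcell import robot
np.set_printoptions(precision=4,suppress=True)
def cal(cam):
    c=robot.calibration(cam);q=np.array(c["rotation"])
    return np.array(c["camera_matrix"]),np.array(c["position"]),R.from_quat(q,scalar_first=True).as_matrix()
def c2w(cam,p):
    K,t,M=cal(cam);return t+M@np.array(p)
def cloud(cam,d):
    K,t,M=cal(cam)
    v,u=np.mgrid[0:480,0:640]
    P=np.stack([(u-K[0,2])/K[0,0]*d,-(v-K[1,2])/K[1,1]*d,-d],-1)
    return P@M.T+t
def onplane(cam,u,v,z):
    K,t,M=cal(cam);r=M@np.array([(u-K[0,2])/K[0,0],-(v-K[1,2])/K[1,1],-1]);return t+r*(z-t[2])/r[2]
def project(cam,p):
    K,t,M=cal(cam);c=M.T@(np.array(p)-t);return np.array([K[0,0]*c[0]/-c[2]+K[0,2],K[1,1]*-c[1]/-c[2]+K[1,2]])
E
python3 - <<'E'
from h import *
for c in["scene","top"]:
    im,d=robot.get_image(c);cv2.imwrite(f"pics/{c}0.png",im);np.save(f"{c}0.npy",d)
    k=robot.calibration(c);print(c,{a:b for a,b in k.items()})
    P=cloud(c,d);print("median z",np.median(P[300:,100:400,2]))
    for n in["case","case_notch","cover","pry_tool","pry_tool_tip","dock","tray","plug","nut_jar","black_tape","tape_rule"]:
        r=robot.look_for(n,c)
        print(n,[(round(x["confidence"],2),c2w(c,x["at"]).round(3).tolist()) for x in r[:2]])
print(robot.get_state()["t"])
E
```

```text
scene {'camera_matrix': array([[442.3842,   0.    , 319.6509],
       [  0.    , 442.3842, 243.3337],
       [  0.    ,   0.    ,   1.    ]]), 'position': array([0.0483, 0.4461, 0.5702]), 'rotation': array([-0.3911, -0.2025,  0.4153,  0.796 ])}
median z 0.0003540900103005118
case [(0.8, [0.648, 0.051, 0.068]), (0.32, [0.394, -0.063, 0.014])]
case_notch [(0.78, [0.649, 0.049, 0.066])]
cover [(0.69, [0.671, 0.034, 0.069])]
pry_tool [(0.59, [0.56, 0.206, 0.01])]
pry_tool_tip [(0.57, [0.556, 0.21, 0.014])]
dock [(0.97, [0.452, 0.234, 0.032])]
tray [(0.85, [0.433, -0.236, 0.006]), (0.48, [0.645, 0.05, 0.071])]
plug []
nut_jar [(0.87, [0.738, -0.182, 0.066])]
black_tape [(0.88, [0.397, -0.065, 0.016]), (0.32, [0.558, 0.206, 0.016])]
tape_rule [(0.78, [0.403, 0.099, 0.032])]
top {'camera_matrix': array([[488.9817,   0.    , 330.6397],
       [  0.    , 488.9817, 227.6487],
       [  0.    ,   0.    ,   1.    ]]), 'position': array([ 0.4124, -0.0166,  0.9814]), 'rotation': array([-0.6964, -0.0761,  0.0557,  0.7114])}
median z 0.0001752104113279529
case [(0.75, [0.666, 0.025, 0.064])]
case_notch [(0.69, [0.666, 0.026, 0.065])]
cover [(0.91, [0.671, 0.025, 0.069])]
pry_tool [(0.61, [0.557, 0.21, 0.015])]
pry_tool_tip [(0.85, [0.553, 0.199, 0.017])]
dock [(0.61, [0.458, 0.219, 0.04]), (0.47, [0.672, 0.025, 0.064])]
tray [(0.78, [0.426, -0.233, 0.005])]
plug []
nut_jar [(0.67, [0.746, -0.192, 0.105])]
black_tape [(0.62, [0.4, -0.073, 0.017])]
tape_rule [(0.8, [0.417, 0.09, 0.035])]
1.3
```

View pics/top0.png

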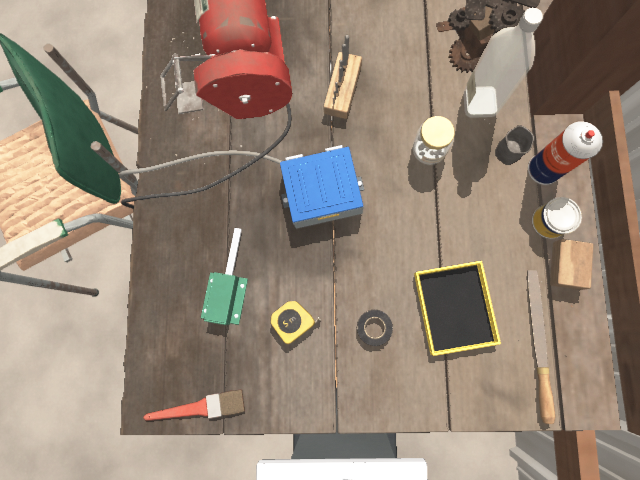

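The top view shows the dock at (225,298) with the blade running to (237,230). The case is at (322,188), rotated slightly, with its front facing the robot. The tray is at (457,308), the tape measure at (292,322), the black tape at (374,329) and the jar at (434,140). Next I'll fit poses from colour and depth.

```bash
cat > fit.py <<'E'
from h import *
im=cv2.imread("pics/top0.png");d=np.load("top0.npy");P=cloud("top",d)
hsv=cv2.cvtColor(im,cv2.COLOR_BGR2HSV)
X,Y,Z=P[...,0],P[...,1],P[...,2]
def box(m,name):
    q=P[m][:,:2].astype(np.float32);r=cv2.minAreaRect(q*1000)
    print(name,len(q),"c",np.round(r[0],1),"size",np.round(r[1],1),"ang",round(r[2],2),"z",np.percentile(P[m][:,2],[5,50,95]))
    return q
H,S,V=[hsv[...,i].astype(int) for i in range(3)]
blue=(H>95)&(H<125)&(S>120)&(abs(X-.67)<.12)&(abs(Y-.03)<.12)&(Z>.058)
box(blue,"cover")
green=(H>65)&(H<95)&(S>70)&(abs(X-.45)<.09)&(abs(Y-.22)<.08)
box(green&(Z>.030),"dock top"); box(green&(Z<.012),"dock feet")
bl=(S<60)&(V>120)&(abs(X-.54)<.09)&(abs(Y-.21)<.05)&(Z>.006)&(Z<.025)
q=box(bl,"blade");vv=np.linalg.svd(q-q.mean(0))[2][0];print(vv,np.degrees(np.arctan2(vv[1],vv[0])))
yel=(H>20)&(H<35)&(S>130)
box(yel&(abs(X-.43)<.12)&(abs(Y+.235)<.12)&(Z>.016),"tray")
box(yel&(abs(X-.41)<.07)&(abs(Y-.1)<.07)&(Z>.01),"rule")
box((V<70)&(abs(X-.4)<.05)&(abs(Y+.07)<.05)&(Z>.01),"tape")
box((abs(X-.74)<.06)&(abs(Y+.185)<.05)&(Z>.08),"jar lid")
# things near case
m=(X>.35)&(X<.95)&(Y>-.3)&(Y<.3)&(Z>.008)&~blue
g=(m*255).astype(np.uint8);n,l,st,ce=cv2.connectedComponentsWithStats(g)
for i in range(1,n):
    if st[i,4]>40:
        k=l==i;print(i,st[i].tolist(),"x",X[k].min().round(3),X[k].max().round(3),"y",Y[k].min().round(3),Y[k].max().round(3),"z",Z[k].max().round(3))
E
python3 fit.py
```

```text
cover 4377 c [673.2  26.2] size [125.1 138.8] ang 11.48 z [0.0646 0.0677 0.0708]
dock top 1120 c [458.9 226.1] size [44.1 94.6] ang 79.22 z [0.0347 0.038  0.0408]
dock feet 566 c [459.7 225.7] size [77.9 92.2] ang 79.45 z [0.0012 0.0041 0.0081]
blade 349 c [531.8 222.7] size [165.9  66.3] ang 3.5 z [0.0112 0.0151 0.0178]
[-0.9898  0.1427] 171.79611
tray 380 c [ 432.6 -227.8] size [160.4 128. ] ang 8.16 z [0.0167 0.0238 0.0284]
rule 109 c [413.7  88.8] size [64.3 69.9] ang 36.59 z [0.0232 0.0311 0.0347]Traceback (most recent call last):
  File "fit.py", line 19, in <module>
    box((V<70)&(abs(X-.4)<.05)&(abs(Y+.07)<.05)&(Z>.01),"tape")
    ~~~^^^^^^^^^^^^^^^^^^^^^^^^^^^^^^^^^^^^^^^^^^^^^^^^^^^^^^^^
  File "fit.py", line 7, in box
    print(name,len(q),"c",np.round(r[0],1),"size",np.round(r[1],1),"ang",round(r[2],2),"z",np.percentile(P[m][:,2],[5,50,95]))
                                                                                           ~~~~~~~~~~~~~^^^^^^^^^^^^^^^^^^^^^
    return _quantile_unchecked(
        a, q, axis, out, overwrite_input, method, keepdims, weights)
    return _ureduce(a,
                    func=_quantile_ureduce_func,
    ...<5 lines>...
                    overwrite_input=overwrite_input,
                    method=method)
    r = func(a, **kwargs)
    result = _quantile(arr,
                       quantiles=q,
    ...<2 lines>...
                       out=out,
                       weights=wgt)
    slices_having_nans = np.isnan(arr[-1, ...])
                                  ~~~^^^^^^^^^
IndexError: index -1 is out of bounds for axis 0 with size 0
```

```bash
cat > fit2.py <<'E'
from h import *
im=cv2.imread("pics/top0.png");d=np.load("top0.npy");P=cloud("top",d);X,Y,Z=[P[...,i] for i in range(3)]
o=np.array([.4593,.2259]);
for th in [-10.7]:
    t=np.radians(th);e=np.array([np.cos(t),np.sin(t)]);n=np.array([-e[1],e[0]])
    a=(P[...,:2]-o)@e;b=(P[...,:2]-o)@n
    m=(a>.035)&(a<.2)&(abs(b)<.025)&(im.min(-1)>150)
    v,u=np.where(m);print(len(u),u.min(),u.max(),v.min(),v.max(),"a",np.percentile(a[m],[0,2,50,98,100]),"z",np.median(Z[m]))
    A,B=a[m],b[m];p=np.polyfit(A,B,1);print("axis offset at a=.09",np.polyval(p,.09),"slope deg",np.degrees(p[0]),"b rng",B.min(),B.max())
    print("white of",project("top",[*(o+.146*e),.014]),project("top",[*(o+.05*e),.014]))
# cables near track
m=(X>.55)&(X<.76)&(Y>.12)&(Y<.25)&(Z>.004)&(im.max(-1)<90)
print("dark cable",m.sum(),np.c_[X[m],Y[m],Z[m]][::6])
E
python3 fit2.py; sed -i '/"tape")/d' fit.py; python3 fit.py|tail -n +8
```

```text
340 225 241 228 275 a [0.0462 0.0493 0.0947 0.1413 0.145 ] z 0.015175147830625735
axis offset at a=.09 -0.0013871261048899505 slope deg 0.38217214670909944 b rng -0.012948797809573287 0.006558297741941786
white of [237.3995 226.3785] [227.6951 273.0775]
dark cable 108 [[0.7584 0.1412 0.0162]
 [0.7548 0.1456 0.0145]
 [0.7481 0.1558 0.0157]
 [0.7467 0.1541 0.0134]
 [0.7425 0.1644 0.0138]
 [0.7377 0.1703 0.0156]
 [0.7327 0.178  0.0185]
 [0.7316 0.1766 0.0152]
 [0.7274 0.1848 0.0156]
 [0.7263 0.1855 0.0121]
 [0.721  0.1929 0.016 ]
 [0.7175 0.1995 0.0139]
 [0.714  0.2062 0.0119]
 [0.7094 0.214  0.0137]
 [0.7061 0.223  0.0109]
 [0.7026 0.2316 0.0093]
 [0.6969 0.2405 0.0149]
 [0.6949 0.2406 0.0143]]
jar lid 948 c [ 758.7 -197.5] size [63.1 64. ] ang 43.3 z [0.0826 0.1002 0.103 ]
12 [160, 4, 133, 190, 10559] x 0.412 0.95 y -0.017 0.3 z 0.981
32 [452, 10, 75, 107, 2807] x 0.412 0.95 y -0.3 -0.017 z 0.981
97 [323, 43, 39, 75, 1589] x 0.412 0.95 y -0.062 0.021 z 0.981
231 [413, 116, 41, 49, 1512] x 0.412 0.792 y -0.233 -0.017 z 0.981
309 [325, 145, 17, 7, 62] x 0.738 0.752 y -0.015 0.017 z 0.069
339 [286, 154, 17, 7, 62] x 0.412 0.735 y -0.017 0.094 z 0.981
514 [292, 207, 72, 21, 436] x 0.412 0.627 y -0.055 0.082 z 0.981
571 [204, 228, 37, 97, 1606] x 0.409 0.6 y -0.017 0.255 z 0.981
664 [415, 261, 82, 92, 885] x 0.35 0.521 y -0.3 -0.017 z 0.981
881 [270, 301, 48, 43, 1213] x 0.371 0.451 y -0.017 0.129 z 0.981
945 [357, 310, 36, 36, 729] x 0.364 0.43 y -0.105 -0.017 z 0.981
1169 [438, 342, 60, 10, 179] x 0.351 0.412 y -0.299 -0.017 z 0.981
```

Request:
{"api": "apply_moves", "payload": {"targets": [[0.6,0.79,-0.865,-0.3,0,0,0.293],[0.6,0.79,-0.865,-0.3,0,0,0.293],[0.6,0.79,-0.865,-0.3,0,0,0.293],[0.6,0.79,-0.865,-0.3,0,0,0.293],[0.6,0.79,-0.865,-0.3,0,0,0.293],[0.6,0.79,-0.865,-0.3,0,0,0.293],[0.6,0.79,-0.865,-0.3,0,0,0.293],[0.6,0.79,-0.865,-0.3,0,0,0.293],[0.6,0.79,-0.865,-0.3,0,0,0.293],[0.6,0.79,-0.865,-0.3,0,0,0.293],[0.6,0,0,-0.6,0,0,0],[0.6,0,0,-0.5,0,0,0]], "newtons": 80}}

```text
t: 2.5
eef_pos: [0.5446, 0.2076, 0.0385]
orientation: [0.0, 0.094, 0.996, 0.0]
force: [-0.7, 1.0, 0.1]
opening: 0.0513
finger_force: 0.0
```

Request:
{"api": "apply_moves", "payload": {"targets": [[0.6,0,0,-0.43,0,0,0],[0.6,0,0,-0.4,0,0,0],[0.6,0,0,0,0,0,0],[0,0,0,0,0,0,0],[0,0,0,0,0,0,0],[0,0,0,0,0,0,0],[0,0,0,0,0,0,0],[0,0,0,0,0,0,0]]}}

```text
t: 3.3
eef_pos: [0.5438, 0.2094, 0.0067]
orientation: [0.0, 0.092, 0.996, 0.0]
force: [0.1, 0.5, 0.3]
opening: -0.0003
finger_force: 0.0
```

Run:
```python
from h import *
a,d=robot.get_image("top");b,d2=robot.get_image("scene")
s=robot.get_state();print(s["opening"],s["eef_pos"])
print(project("top",s["eef_pos"]),project("scene",s["eef_pos"]))
A=cv2.resize(a[180:360,140:340],(400,360));B=cv2.resize(b[270:450,160:360],(400,360))
cv2.imwrite("pics/c1.png",np.hstack([A,B]))
```

```text
-1.3621733064342885e-05 [0.5436 0.2093 0.0065]
[232.5395 255.9688] [251.6618 332.8129]
```

View pics/c1.png

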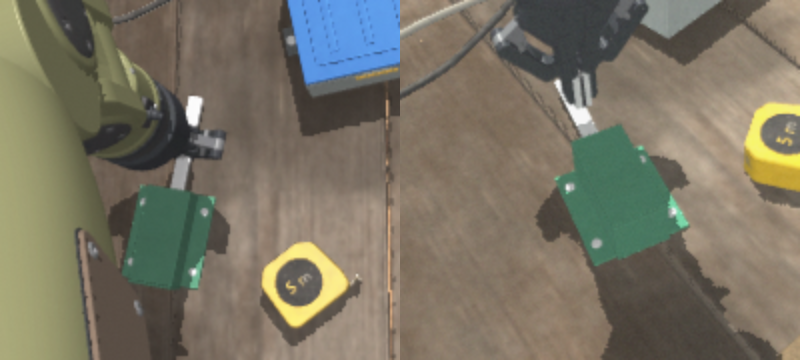

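The crop shows the fingers shut right at the blade (top crop ~(190,145)), but I can't tell whether they are above it or beside it. I'll zoom in with depth.

Run:
```python
from h import *
b,d=robot.get_image("scene");P=cloud("scene",d)
cv2.imwrite("pics/c2.png",cv2.resize(b[280:350,215:295],(800,700),interpolation=cv2.INTER_CUBIC)[:600])
for v in range(300,340,3):
    print(v,[(u,int(b[v,u].mean()),*(P[v,u]*1000).round().astype(int).tolist()) for u in range(240,264,4)])
for p in([.5436,.2093,.0065],[.5436,.2093,.025],[.6,.1993,.014],[.5436,.2093,.014]):print(p,project("scene",p))
```

```text
300 [(240, 60, 531, 228, 102), (244, 58, 537, 219, 93), (248, 61, 547, 207, 79), (252, 63, 531, 208, 91), (256, 65, 532, 200, 85), (260, 71, 534, 192, 79)]
303 [(240, 63, 537, 226, 90), (244, 65, 534, 221, 89), (248, 62, 533, 214, 86), (252, 62, 534, 207, 82), (256, 60, 531, 202, 81), (260, 110, 603, 156, 2)]
306 [(240, 65, 540, 226, 81), (244, 65, 534, 222, 83), (248, 65, 534, 214, 79), (252, 128, 533, 208, 76), (256, 61, 530, 202, 75), (260, 117, 599, 160, 0)]
309 [(240, 79, 550, 222, 65), (244, 64, 535, 222, 76), (248, 169, 535, 215, 72), (252, 174, 533, 209, 70), (256, 62, 534, 201, 65), (260, 113, 592, 164, 0)]
312 [(240, 181, 552, 222, 57), (244, 64, 539, 221, 66), (248, 178, 534, 216, 67), (252, 167, 533, 209, 64), (256, 65, 537, 200, 55), (260, 118, 584, 168, 1)]
315 [(240, 218, 554, 222, 48), (244, 67, 540, 221, 58), (248, 180, 535, 216, 59), (252, 113, 534, 209, 56), (256, 76, 536, 201, 50), (260, 120, 577, 173, 1)]
318 [(240, 113, 581, 210, 13), (244, 62, 540, 222, 52), (248, 173, 535, 217, 53), (252, 86, 533, 210, 51), (256, 91, 537, 201, 42), (260, 123, 571, 176, 1)]
321
[... 573 characters left out ...]
4), (256, 157, 551, 197, -1), (260, 125, 546, 192, 1)]
333 [(240, 124, 561, 223, 0), (244, 123, 556, 218, 1), (248, 114, 542, 217, 12), (252, 173, 536, 212, 14), (256, 175, 533, 206, 13), (260, 129, 541, 195, -1)]
336 [(240, 114, 562, 223, -8), (244, 124, 550, 221, 1), (248, 87, 548, 215, -1), (252, 174, 530, 216, 14), (256, 165, 524, 211, 16), (260, 95, 502, 215, 37)]
339 [(240, 137, 548, 230, 1), (244, 94, 548, 223, -3), (248, 101, 540, 219, 0), (252, 95, 505, 229, 37), (256, 93, 500, 224, 37), (260, 93, 496, 219, 38)]
[0.5436, 0.2093, 0.0065] [251.6506 332.7892]
[0.5436, 0.2093, 0.025] [250.7181 325.1315]
[0.6, 0.1993, 0.014] [240.1086 309.1211]
[0.5436, 0.2093, 0.014] [251.2757 329.7105]
```

View pics/c2.png

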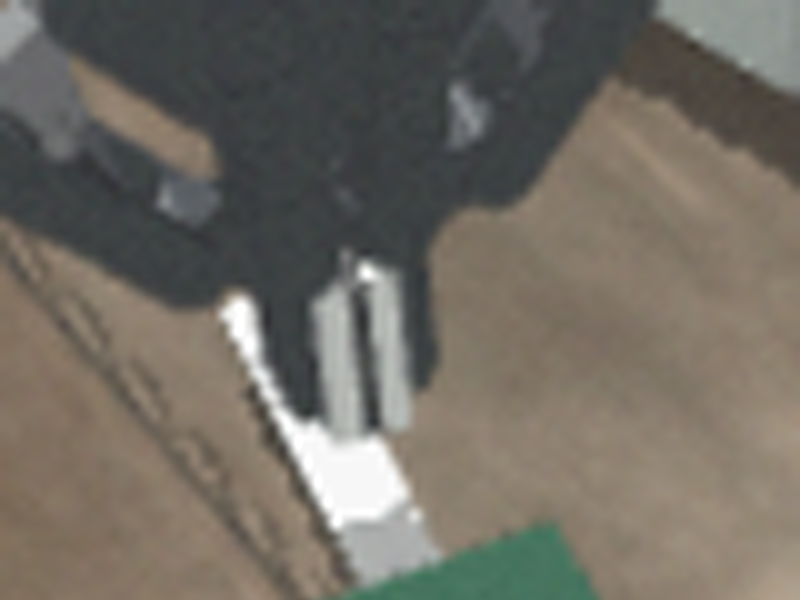

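Depth puts the fingertips at z≈40 mm, above the blade, while the state reads 6.5 mm. I'll raise and open the fingers, then measure that offset properly at a second height.

Request:
{"api": "apply_moves", "payload": {"targets": [[0,0,0,1,0,0,0],[0,0,0,0,0,0,0],[0,0,0,0,0,0,0]]}}

```text
t: 3.75
eef_pos: [0.5445, 0.2096, 0.0473]
orientation: [0.001, 0.092, 0.996, 0.001]
force: [0.3, 0.7, -0.1]
opening: 0.0
finger_force: 0.0
```

```bash
cat > tipz.py <<'E'
from h import *
s=robot.get_state();p=s["eef_pos"];print("state",p,s["opening"],s["q"],s["force"])
for c in("scene","top"):
    b,d=robot.get_image(c);P=cloud(c,d)
    m=(d>0)&(abs(P[...,0]-p[0])<.03)&(abs(P[...,1]-p[1])<.045)&(P[...,2]>.02)&(P[...,2]<.2)
    z=np.sort(P[m][:,2]);print(c,m.sum(),z[:12],P[m][np.argsort(P[m][:,2])[:4]])
E
python3 tipz.py
```

```text
state [0.5445 0.2096 0.0473] 2.25991466843015e-05 [ 0.3675  0.3876 -0.3163  0.8644  0.      0.5518] [ 0.3088  0.6563 -0.1431]
scene 2364 [0.0763 0.0768 0.0779 0.0787 0.0787 0.079  0.0791 0.0793 0.0797 0.0808
 0.0809 0.0813] [[0.5429 0.2172 0.0763]
 [0.5355 0.2046 0.0768]
 [0.5362 0.2153 0.0779]
 [0.5364 0.2169 0.0787]]
top 188 [0.0787 0.0816 0.0817 0.0819 0.0841 0.0871 0.0876 0.0907 0.0921 0.1003
 0.1033 0.106 ] [[0.5359 0.203  0.0787]
 [0.5338 0.2079 0.0816]
 [0.5355 0.2042 0.0817]
 [0.5336 0.2041 0.0819]]
```

Both cameras agree: true tip z = state z + 0.031, and the fingers hang vertical. I'll correct for it from here on.

Request:
{"api": "apply_moves", "payload": {"targets": [[0.6,0,0,0,0,0,0],[0.6,0,0,0,0,0,0],[0.6,0,0,0,0,0,0],[0.6,0,0,0,0,0,0],[0.6,0,0,-0.6,0,0,0],[0.6,0,0,-0.6,0,0,0],[0.6,0,0,-0.4,0,0,0],[0.6,0,0,-0.22,0,0,0],[0.6,0,0,0,0,0,0]]}}

```text
t: 4.75
eef_pos: [0.5424, 0.2088, -0.0278]
orientation: [-0.001, 0.092, 0.996, -0.001]
force: [0.0, -0.5, 0.3]
opening: 0.0514
finger_force: 0.0
```

Request:
{"api": "apply_moves", "payload": {"targets": [[0,0,0,0,0,0,0],[0,0,0,0,0,0,0],[0,0,0,0,0,0,0],[0,0,0,0,0,0,0]]}}

```text
t: 5.15
eef_pos: [0.5444, 0.2095, -0.0257]
orientation: [0.001, 0.092, 0.996, 0.0]
force: [0.3, -0.4, 1.7]
opening: 0.0108
finger_force: 78.1
```

Request:
{"api": "apply_moves", "payload": {"targets": [[0,0.2,-0.038,0,0,0,0],[0,0.32,-0.06,0,0,0,0],[0,0.32,-0.06,0,0,0,0],[0,0.32,-0.06,0,0,0,0],[0,0.32,-0.06,0,0,0,0],[0,0.32,-0.06,0,0,0,0],[0,0.32,-0.06,0,0,0,0],[0,0.32,-0.06,0,0,0,0],[0,0.1,-0.02,0,0,0,0],[0,0,0,0,0,0,0]]}}

```text
t: 6.15
eef_pos: [0.6473, 0.1896, -0.0263]
orientation: [0.001, 0.092, 0.996, -0.0]
force: [2.9, -0.8, 4.4]
opening: 0.0108
finger_force: 78.4
```

Run:
```python
from h import *
b,d=robot.get_image("scene");cv2.imwrite("pics/c3.png",cv2.resize(b[200:420,180:400],(600,600)))
print(robot.get_state()["opening"])
```

```text
0.010982166975480037
```

View pics/c3.png

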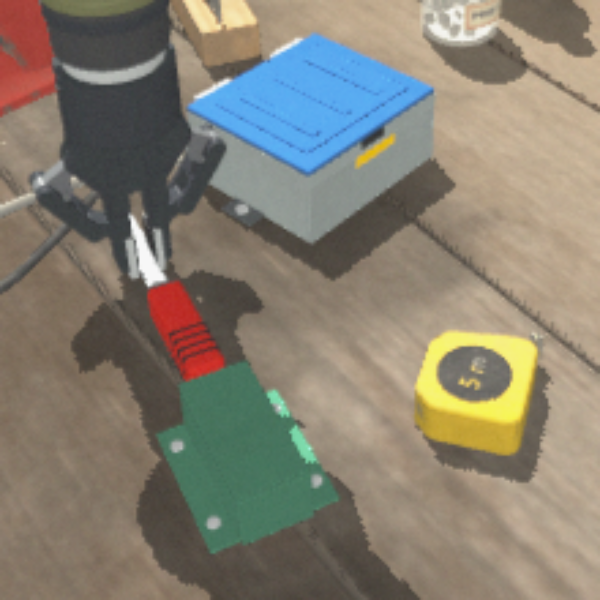

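The tool is out: red handle at (185,330) in the crop, clear of the dock mouth, with the blade held. I'll release it, rise and measure the handle.

Request:
{"api": "apply_moves", "payload": {"targets": [[0.25,0,0,0,0,0,0],[0.5,0,0,0,0,0,0],[0.6,0,0,0,0,0,0],[0.6,0,0,0.3,0,0,0],[0.6,0,0,0.7,0,0,0],[0.6,0,0,1,0,0,0],[0.6,0,0,1,0,0,0],[0.6,0,0,0.5,0,0,0],[0.6,0,0,0,0,0,0]]}}

```text
t: 7.1
eef_pos: [0.6477, 0.191, 0.1188]
orientation: [0.004, 0.092, 0.996, 0.001]
force: [0.6, 0.3, -0.2]
opening: 0.0514
finger_force: 0.0
```

```bash
cat > red.py <<'E'
from h import *
s=robot.get_state();print(s["eef_pos"],s["opening"])
for c in("scene","top"):
    b,d=robot.get_image(c);P=cloud(c,d);h=cv2.cvtColor(b,cv2.COLOR_BGR2HSV)
    m=((h[...,0]<8)|(h[...,0]>172))&(h[...,1]>140)&(h[...,2]>60)&(abs(P[...,0]-.58)<.15)&(abs(P[...,1]-.15)<.15)&(P[...,2]>.008)
    if m.sum()<20: print(c,m.sum());continue
    t=m&(P[...,2]>np.percentile(P[m][:,2],90)-.006)
    q=P[t];r=cv2.minAreaRect((q[:,:2]*1000).astype(np.float32));print(c,m.sum(),"top rect",r,"z",np.percentile(q[:,2],[5,50,95]))
    w=(h[...,1]<70)&(b.min(-1)>110)&(abs(P[...,0]-.64)<.12)&(abs(P[...,1]-.18)<.05)&(P[...,2]>.006)&(P[...,2]<.03)
    if w.sum()>10:
        q=P[w];i=np.argsort(q[:,0]);print("blade",w.sum(),q[i[:3]],q[i[-3:]],"zmed",np.median(q[:,2]))
E
python3 red.py
```

```text
[0.6477 0.191  0.1188] 0.051419864365973705
scene 429 top rect ((561.621826171875, 206.3131103515625), (23.93328094482422, 85.4874038696289), 79.35124969482422) z [0.0211 0.0241 0.0259]
blade 378 [[0.6044 0.192  0.0216]
 [0.605  0.1978 0.022 ]
 [0.6067 0.205  0.0223]] [[0.7599 0.1958 0.0124]
 [0.7599 0.2273 0.0069]
 [0.7599 0.2137 0.0105]] zmed 0.013972183572805219
top 544 top rect ((561.9945068359375, 204.67922973632812), (24.68690299987793, 84.04769134521484), 79.46487426757812) z [0.0221 0.025  0.028 ]
blade 307 [[0.6034 0.1894 0.0239]
 [0.6035 0.1934 0.024 ]
 [0.6036 0.1915 0.0232]] [[0.7597 0.1781 0.0094]
 [0.7598 0.2029 0.0112]
 [0.7598 0.2154 0.0122]] zmed 0.01481932969945221
```

Request:
{"api": "apply_moves", "payload": {"targets": [[0.6,-0.73,0.116,-0.3,0,0,0],[0.6,-0.73,0.116,-0.3,0,0,0],[0.6,0,0,-0.9,0,0,0],[0.6,0,0,-0.9,0,0,0],[0.6,0,0,-0.7,0,0,0],[0.6,0,0,-0.4,0,0,0],[0.6,0,0,-0.14,0,0,0],[0.6,0,0,0,0,0,0],[0,0,0,0,0,0,0],[0,0,0,0,0,0,0],[0,0,0,0,0,0,0],[0,0,0,0,0,0,0]], "newtons": 120}}

```text
t: 8.4
eef_pos: [0.5895, 0.2006, -0.0276]
orientation: [0.003, 0.092, 0.996, 0.001]
force: [-5.6, -0.5, 36.0]
opening: 0.0219
finger_force: 125.7
```

Request:
{"api": "apply_moves", "payload": {"targets": [[0,0,0,0.3,0,0,0],[0,0,0,1,0,0,0],[0,0,0,0.95,0,0,0],[0,-0.496,-0.899,0,0,0,0.92],[0,-0.496,-0.899,0,0,0,0.92],[0,-0.496,-0.899,0,0,0,0.92],[0,-0.496,-0.899,0,0,0,0.92],[0,-0.496,-0.899,0,0,0,0.92],[0,-0.496,-0.899,0,0,0,0.92],[0,0,0,-0.5,0,0,0],[0,0,0,0,0,0,0]]}}

```text
t: 9.5
eef_pos: [0.4638, -0.0171, 0.0352]
orientation: [-0.003, -0.099, 0.995, 0.0]
force: [-0.1, -0.4, -1.0]
opening: 0.0216
finger_force: 118.1
```

```bash
cat > look.py <<'E'
from h import *
import sys
s=robot.get_state();print(s["eef_pos"],s["orientation"],s["opening"],s["t"],s["force"])
g=np.array(s["eef_pos"])
a,d=robot.get_image("top");b,d2=robot.get_image("scene")
cv2.imwrite("pics/%s.png"%sys.argv[1],np.hstack([cv2.resize(a[130:330,230:430],(400,400)),cv2.resize(b[180:380,220:420],(400,400))]))
np.savez("last.npz",a=a,d=d,b=b,d2=d2)
E
python3 look.py c4
python3 - <<'E'
from h import *
L=np.load("last.npz")
for c,im,d in(("top",L["a"],L["d"]),("scene",L["b"],L["d2"])):
    P=cloud(c,d);h=cv2.cvtColor(im,cv2.COLOR_BGR2HSV).astype(int)
    y=(h[...,0]>18)&(h[...,0]<35)&(h[...,1]>120)&(abs(P[...,0]-.61)<.04)&(abs(P[...,1]-.014)<.05)&(P[...,2]>.02)
    if y.sum()>3:print(c,"yellow",y.sum(),P[y].mean(0),P[y].min(0),P[y].max(0))
    w=(h[...,1]<70)&(im.min(-1)>100)&(P[...,0]>.49)&(P[...,0]<.60)&(abs(P[...,1])<.05)&(P[...,2]>.03)&(P[...,2]<.15)
    q=P[w];print(c,"blade",len(q))
    if len(q)>10:
        i=np.argsort(q[:,0]);A=q[i]
        for k in np.array_split(A,6):print(k.mean(0))
        print("max x",A[-2:])
    r=((h[...,0]<8)|(h[...,0]>172))&(h[...,1]>140)&(P[...,0]>.36)&(P[...,0]<.54)&(abs(P[...,1])<.08)&(P[...,2]>.04)
    q=P[r];print("red",len(q))
    if len(q)>10:
        A=q[np.argsort(q[:,0])]
        for k in np.array_split(A,4):print(k.mean(0))
E
```

```text
[ 0.4638 -0.0171  0.0352] [-0.0029 -0.0993  0.9951  0.0005] 0.02162946306329761 9.5 [-0.0691 -0.4269 -1.0018]
top blade 0
red 26
[ 0.4124 -0.0166  0.9814]
[ 0.4124 -0.0166  0.9814]
[ 0.4124 -0.0166  0.9814]
[ 0.4124 -0.0166  0.9814]
scene yellow 57 [0.6122 0.0139 0.0459] [ 0.6079 -0.0068  0.0398] [0.6194 0.0329 0.0519]
scene blade 216
[ 0.504  -0.0031  0.0771]
[ 0.5202 -0.0033  0.0774]
[ 0.5321 -0.0014  0.0773]
[0.5439 0.0006 0.0775]
[0.5566 0.0037 0.077 ]
[0.5701 0.0066 0.077 ]
max x [[0.5768 0.0032 0.0752]
 [0.5785 0.0068 0.0758]]
red 614
[ 0.3998 -0.0238  0.0816]
[ 0.4151 -0.0202  0.083 ]
[ 0.4319 -0.0169  0.0847]
[ 0.4493 -0.0154  0.0843]
```

View pics/c4.png

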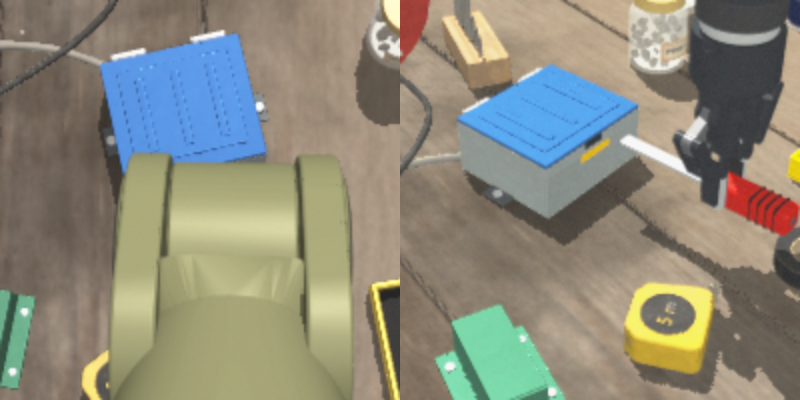

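The blade is level and aimed at the notch: tip at about (0.578, 0.007), notch strip at (0.612, 0.014). The scene crop shows it at (625,140), pointing at the notch at (595,143). Lowering it to notch height.

Request:
{"api": "apply_moves", "payload": {"targets": [[0,0,0,-0.25,0,0,0],[0,0,0,-0.25,0,0,0],[0,0,0,0,0,0,0],[0,0,0,0,0,0,0]]}}

```text
t: 10.0
eef_pos: [0.4672, -0.016, 0.0173]
orientation: [-0.001, -0.101, 0.995, 0.0]
force: [0.0, 0.8, -0.8]
opening: 0.022
finger_force: 118.1
```

```bash
cat > blade.py <<'E'
from h import *
import sys
s=robot.get_state();print(s["eef_pos"],s["orientation"],s["opening"],s["t"],s["force"])
im,d=robot.get_image("scene");P=cloud("scene",d);h=cv2.cvtColor(im,cv2.COLOR_BGR2HSV).astype(int)
g=np.array(s["eef_pos"])
w=(h[...,1]<70)&(im.min(-1)>150)&(P[...,0]>g[0]+.03)&(P[...,0]<g[0]+.13)&(abs(P[...,1]-g[1]-.015)<.035)&(abs(P[...,2]-g[2]-.04)<.04)
q=P[w];A=q[np.argsort(q[:,0])]
for k in np.array_split(A,6):print(len(k),k.mean(0))
print(A[-3:])
E
python3 blade.py
```

```text
[ 0.4672 -0.016   0.0173] [-0.0006 -0.1008  0.9949  0.0001] 0.02196215394929824 10.0 [ 0.0385  0.7622 -0.8242]
33 [ 0.5111 -0.003   0.0586]
33 [ 0.5252 -0.0023  0.0586]
33 [ 0.5368 -0.      0.0587]
33 [0.5488 0.0019 0.0586]
33 [0.5609 0.0048 0.0584]
32 [0.5727 0.007  0.0588]
[[0.5788 0.0086 0.0573]
 [0.579  0.001  0.0586]
 [0.5791 0.0035 0.0597]]
```

Request:
{"api": "apply_moves", "payload": {"targets": [[0,0,0,-0.05,0,0,0],[0,0.22,0.044,0,0,0,0],[0,0.22,0.044,0,0,0,0],[0,0.22,0.044,0,0,0,0],[0,0.22,0.044,0,0,0,0],[0,0.22,0.044,0,0,0,0],[0,0.22,0.044,0,0,0,0],[0,0,0,0,0,0,0]]}}

```text
t: 10.85
eef_pos: [0.5221, -0.0056, 0.0159]
orientation: [0.001, -0.101, 0.995, -0.0]
force: [-0.3, -0.9, -1.9]
opening: 0.0218
finger_force: 118.1
```

```bash
python3 blade.py
```

```text
[ 0.5221 -0.0056  0.0159] [ 0.0006 -0.1006  0.9949 -0.    ] 0.02184046572331534 10.85 [-0.3369 -0.888  -1.9311]
23 [0.567  0.0092 0.0575]
22 [0.5806 0.0089 0.0577]
22 [0.5892 0.0104 0.0576]
22 [0.5976 0.011  0.0579]
22 [0.6072 0.014  0.0578]
22 [ 0.6166 -0.0026  0.0472]
[[ 0.6203 -0.0227  0.0314]
 [ 0.6205 -0.0255  0.0301]
 [ 0.6214 -0.0209  0.0316]]
```

Inserted about 23 mm with no contact force. Now I'll lift along the arc about the hinge.

Request:
{"api": "apply_moves", "payload": {"targets": [[0,0,0,0.075,0,0,0],[0,0.01,0.002,0.22,0,0,0],[0,0.028,0.006,0.22,0,0,0],[0,0.047,0.01,0.217,0,0,0],[0,0.066,0.013,0.212,0,0,0],[0,0.083,0.017,0.206,0,0,0],[0,0.101,0.02,0.197,0,0,0],[0,0,0,0,0,0,0]]}}

```text
t: 11.7
eef_pos: [0.5358, -0.003, 0.0713]
orientation: [0.002, -0.1, 0.995, -0.0]
force: [-0.7, 0.2, -1.6]
opening: 0.0217
finger_force: 117.9
```

```bash
cat > cover.py <<'E'
from h import *
s=robot.get_state();print(s["eef_pos"],s["orientation"],s["opening"],s["t"],s["force"],s["torque"])
hg=np.array([.7345,.0386,.060]);e=np.array([.98,.199,0])
for c in("scene","top"):
    im,d=robot.get_image(c);P=cloud(c,d);h=cv2.cvtColor(im,cv2.COLOR_BGR2HSV).astype(int)
    m=(h[...,0]>95)&(h[...,0]<125)&(h[...,1]>100)&(np.linalg.norm(P-hg,axis=-1)<.16)&(P[...,2]>.055)
    if m.sum()>30:
        q=(P[m]-hg);u=q@e;z=q[:,2];k=np.hypot(u,z)>.03
        print(c,m.sum(),"angle deg",np.percentile(np.degrees(np.arctan2(z[k],-u[k])),[10,50,90]),"rmax",np.hypot(u,z).max())
E
python3 cover.py; python3 blade.py
```

```text
[ 0.5358 -0.003   0.0713] [ 0.0016 -0.1004  0.9949 -0.0001] 0.021749347980248402 11.7 [-0.6859  0.1739 -1.5941] [-0.0351  0.1819  0.015 ]
scene 811 angle deg [32.3442 34.7872 40.2271] rmax 0.12783868174164315
[ 0.5357 -0.003   0.0705] [ 0.0016 -0.1004  0.9949 -0.0001] 0.021768345545287084 11.8 [ 0.1705 -0.4831 -1.0719]
29 [0.5767 0.0109 0.1117]
29 [0.5919 0.0113 0.1122]
29 [0.6026 0.0131 0.1122]
29 [0.6131 0.0142 0.1122]
29 [0.6246 0.0175 0.1121]
28 [0.6362 0.019  0.1122]
[[0.641  0.022  0.1115]
 [0.6415 0.012  0.112 ]
 [0.6421 0.026  0.1102]]
```

The cover is at about 32° and the blade has not slipped. Continuing to past upright.

Request:
{"api": "apply_moves", "payload": {"targets": [[0,0.117,0.024,0.188,0,0,0],[0,0.133,0.027,0.176,0,0,0],[0,0.147,0.03,0.164,0,0,0],[0,0.161,0.033,0.15,0,0,0],[0,0.172,0.035,0.136,0,0,0],[0,0.184,0.037,0.119,0,0,0],[0,0.193,0.039,0.103,0,0,0],[0,0.202,0.041,0.085,0,0,0],[0,0.208,0.042,0.067,0,0,0]]}}

```text
t: 12.75
eef_pos: [0.5955, 0.0094, 0.1177]
orientation: [0.0, -0.1, 0.995, 0.0]
force: [-2.2, -0.2, -1.3]
opening: 0.0215
finger_force: 118.0
```

Request:
{"api": "apply_moves", "payload": {"targets": [[0,0.213,0.043,0.048,0,0,0],[0,0.216,0.044,0.029,0,0,0],[0,0.218,0.044,0.01,0,0,0],[0,0.218,0.044,0,0,0,0],[0,0.216,0.044,0,0,0,0],[0,0,0,0,0,0,0]]}}

```text
t: 13.35
eef_pos: [0.6391, 0.0182, 0.1203]
orientation: [0.0, -0.1, 0.995, -0.0]
force: [-0.0, 0.7, -0.7]
opening: 0.0218
finger_force: 118.0
```

```bash
python3 cover.py; python3 look.py c5
```

```text
[0.6391 0.0182 0.1203] [ 0.0004 -0.1004  0.9949 -0.    ] 0.021777600818989388 13.35 [-0.0387  0.7172 -0.723 ] [ 0.0242  0.0224 -0.1098]
scene 2591 angle deg [ 99.1319 100.3624 101.8747] rmax 0.12653902585396143
[0.6384 0.018  0.1205] [ 0.0003 -0.1004  0.9949 -0.    ] 0.021750179612471263 13.45 [ 0.723   0.1909 -1.4695]
```

View pics/c5.png

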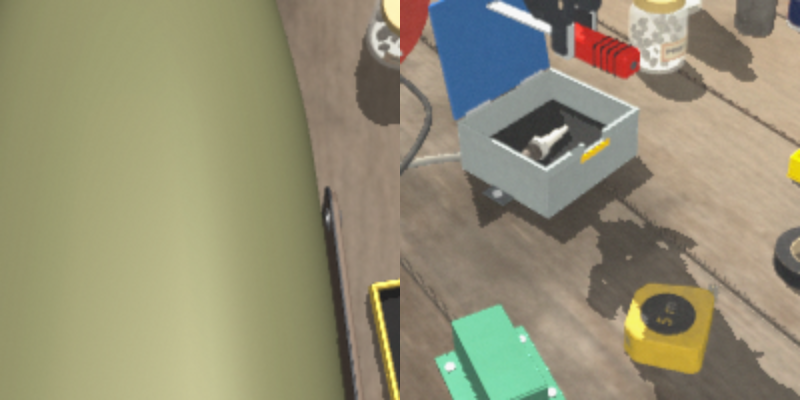

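The cover stands at about 100°, open, and the plug is visible in the case at (545,140) in the crop. Retreating and carrying the tool back to free bench.

Request:
{"api": "apply_moves", "payload": {"targets": [[0,-0.865,-0.176,0,0,0,0],[0,-0.865,-0.176,0,0,0,0],[0,-0.865,-0.176,0,0,0,0],[0,-0.865,-0.176,0,0,0,0],[0,0.372,0.875,0,0,0,-0.92],[0,0.372,0.875,0,0,0,-0.92],[0,0.372,0.875,0,0,0,-0.92],[0,0.372,0.875,0,0,0,-0.92],[0,0.372,0.875,0,0,0,-0.92],[0,0.372,0.875,0,0,0,-0.92],[0,0,0,0,0,0,0],[0,0,0,0,0,0,0]]}}

```text
t: 14.75
eef_pos: [0.5884, 0.2003, 0.1205]
orientation: [-0.0, 0.091, 0.996, -0.0]
force: [-0.5, -0.4, -1.1]
opening: 0.0214
finger_force: 118.2
```

Request:
{"api": "apply_moves", "payload": {"targets": [[0,0,0,-0.8,0,0,0],[0,0,0,-0.8,0,0,0],[0,0,0,-0.8,0,0,0],[0,0,0,-0.6,0,0,0],[0,0,0,-0.35,0,0,0],[0,0,0,-0.2,0,0,0],[0,0,0,-0.05,0,0,0],[0,0,0,0,0,0,0],[0,0,0,0,0,0,0]]}}

```text
t: 15.65
eef_pos: [0.5897, 0.2001, -0.022]
orientation: [0.001, 0.092, 0.996, 0.0]
force: [0.3, -0.6, -1.6]
opening: 0.0218
finger_force: 118.3
```

Request:
{"api": "apply_moves", "payload": {"targets": [[0,0,0,-0.07,0,0,0],[0,0,0,-0.04,0,0,0],[0,0,0,0,0,0,0]]}}

```text
t: 15.95
eef_pos: [0.589, 0.2, -0.0274]
orientation: [0.0, 0.092, 0.996, 0.0]
force: [0.4, 0.7, -0.6]
opening: 0.0221
finger_force: 119.3
```

Request:
{"api": "apply_moves", "payload": {"targets": [[0.3,0,0,0,0,0,0],[0.45,0,0,0,0,0,0],[0.6,0,0,0,0,0,0],[0.6,0,0,0.3,0,0,0],[0.6,0,0,0.9,0,0,0],[0.6,0,0,1,0,0,0],[0.6,0,0,1,0,0,0],[0.6,0,0,0.8,0,0,0],[0.6,0,0,0,0,0,0]]}}

```text
t: 16.85
eef_pos: [0.5922, 0.201, 0.139]
orientation: [0.004, 0.092, 0.996, 0.002]
force: [0.6, -0.0, -0.0]
opening: 0.0514
finger_force: 0.0
```

```bash
python3 red.py; python3 cover.py
python3 - <<'E'
from h import *
for c in("scene","top"):
    im,d=robot.get_image(c);P=cloud(c,d);np.savez(f"p_{c}.npz",im=im,P=P)
    r=robot.look_for("plug",c);print(c,[(round(x["confidence"],2),c2w(c,x["at"]).round(3).tolist()) for x in r[:2]])
    e=np.array([.98,.199]);n=np.array([-.199,.98]);q=P[...,:2]-[.6732,.0262];u=q@e;v=q@n
    m=(abs(u)<.055)&(abs(v)<.062)&(P[...,2]>.0265)&(P[...,2]<.05)
    cl=(m*255).astype(np.uint8);k,l,st,_=cv2.connectedComponentsWithStats(cl)
    for i in range(1,k):
        if st[i,4]>30:
            A=P[l==i];rr=cv2.minAreaRect((A[:,:2]*1000).astype(np.float32))
            print(c,"comp",st[i].tolist(),rr,"z",np.percentile(A[:,2],[5,50,95,100]))
            mu=A[:,:2].mean(0);w=np.linalg.svd(A[:,:2]-mu,full_matrices=False)[2][0];a=(A[:,:2]-mu)@w
            for lo in np.arange(-.05,.05,.01):
                s=(a>=lo)&(a<lo+.01)
                if s.sum()>2:print("  a",round(lo,3),s.sum(),A[s].mean(0),"zmax",A[s][:,2].max(),"rng",im[l==i][s].mean().round())
            print("dir",np.degrees(np.arctan2(w[1],w[0])))
im=np.load("p_scene.npz")["im"];tp=np.load("p_top.npz")["im"]
cv2.imwrite("pics/c6.png",np.hstack([cv2.resize(im[215:295,240:340],(400,320),interpolation=cv2.INTER_CUBIC),cv2.resize(tp[140:240,265:390],(400,320),interpolation=cv2.INTER_CUBIC)]))
E
```

```text
[0.5922 0.201  0.139 ] 0.05139572407869954
scene 403 top rect ((562.0276489257812, 205.32920837402344), (24.48809242248535, 88.05135345458984), 79.43258666992188) z [0.0209 0.0241 0.0258]
blade 388 [[0.6037 0.1984 0.0233]
 [0.604  0.1923 0.0221]
 [0.6054 0.1996 0.0227]] [[0.76   0.1783 0.0093]
 [0.76   0.1779 0.0117]
 [0.76   0.1449 0.0174]] zmed 0.014026211767328933
top 540 top rect ((561.5563354492188, 203.6552276611328), (24.998437881469727, 83.62633514404297), 78.88456726074219) z [0.0222 0.025  0.0281]
blade 296 [[0.6036 0.1876 0.0229]
 [0.6036 0.1915 0.0234]
 [0.6039 0.1958 0.0222]] [[0.7598 0.2029 0.0112]
 [0.7598 0.2071 0.0115]
 [0.7599 0.2133 0.0118]] zmed 0.014535589048672803
[0.5894 0.2001 0.134 ] [0.0013 0.092  0.9958 0.0006] 0.051060559598985505 16.95 [-0.3782  0.6852  0.0401] [-0.0112 -0.0001 -0.0044]
scene 1646 angle deg [ 99.2113 100.3807 101.9755] rmax 0.12608945281485295
top 2724 angle deg [ 99.361  100.1586 101.1736] rmax 0.12996640542492646
scene [(0.47, [0.661, 0.051, 0.04]), (0.37, [0.749, 0.02, 0.117])]
scene comp [280, 243, 24, 17, 166] ((662.6995849609375, 37
[... 788 characters left out ...]
598145) z [0.0327 0.0388 0.0446 0.0471]
  a -0.05 5 [0.6759 0.0046 0.0338] zmax 0.03620849895220912 rng 175.0
  a -0.04 17 [0.674  0.0113 0.0355] zmax 0.041876583704621884 rng 193.0
  a -0.03 24 [0.6705 0.0206 0.0375] zmax 0.042641933240173735 rng 222.0
  a -0.02 29 [0.6676 0.0307 0.0382] zmax 0.04207958363465314 rng 221.0
  a -0.01 42 [0.6645 0.0404 0.0396] zmax 0.04525935217802879 rng 210.0
  a 0.0 55 [0.6618 0.0495 0.0412] zmax 0.047128420997443965 rng 176.0
  a 0.01 38 [0.6594 0.059  0.0391] zmax 0.044845792652322136 rng 106.0
  a 0.02 35 [0.6579 0.0691 0.0379] zmax 0.042868155423585574 rng 111.0
  a 0.03 10 [0.6541 0.0769 0.0354] zmax 0.04039866654839974 rng 102.0
dir 105.85559411010094
```

View pics/c6.png

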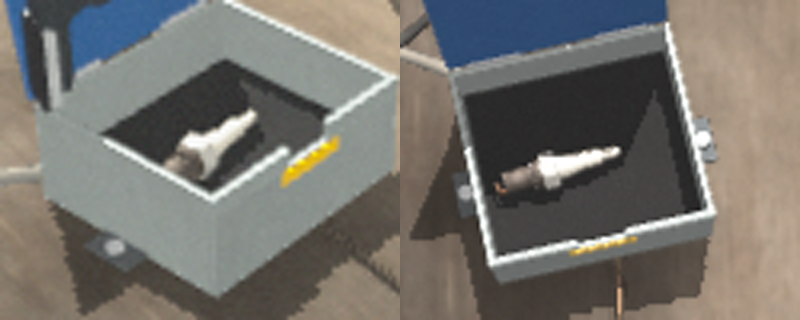

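The tool lies flat. The plug runs along about 105°, with the hexagon near (0.663, 0.047), matching the top crop at about (547,170). Moving over it and turning.

Request:
{"api": "apply_moves", "payload": {"targets": [[0.6,0.116,-0.239,0,0,0,-0.997],[0.6,0.116,-0.239,0,0,0,-0.997],[0.6,0.116,-0.239,0,0,0,-0.997],[0.6,0.116,-0.239,0,0,0,-0.997],[0.6,0.116,-0.239,0,0,0,-0.997],[0.6,0.116,-0.239,0,0,0,-0.997],[0.6,0.116,-0.239,0,0,0,-0.997],[0.6,0.116,-0.239,0,0,0,-0.997],[0.6,0.116,-0.239,0,0,0,-0.997],[0.6,0.116,-0.239,0,0,0,-0.997],[0.6,0.116,-0.239,0,0,0,-0.997],[0.6,0.116,-0.239,0,0,0,-0.997]], "newtons": 50}}

```text
t: 18.45
eef_pos: [0.644, 0.0846, 0.1313]
orientation: [-0.001, 0.489, 0.872, -0.0]
force: [-0.7, 0.5, 0.3]
opening: 0.0514
finger_force: 0.0
```

Request:
{"api": "apply_moves", "payload": {"targets": [[0.6,0.116,-0.239,0,0,0,-0.997],[0.6,0.116,-0.239,0,0,0,-0.997],[0.6,0.116,-0.239,0,0,0,-0.997],[0.6,0.116,-0.239,0,0,0,-0.997],[0.6,0,0,0,0,0,0],[0.6,0,0,0,0,0,0]]}}

```text
t: 19.05
eef_pos: [0.6624, 0.0469, 0.1316]
orientation: [-0.001, 0.604, 0.797, -0.0]
force: [0.2, 0.1, 0.1]
opening: 0.0508
finger_force: 0.0
```

Request:
{"api": "apply_moves", "payload": {"targets": [[0.6,0,0,-0.6,0,0,0],[0.6,0,0,-0.7,0,0,0],[0.6,0,0,-0.7,0,0,0],[0.6,0,0,-0.6,0,0,0],[0.6,0,0,-0.4,0,0,0],[0.6,0,0,-0.2,0,0,0],[0.6,0,0,-0.1,0,0,0],[0.6,0,0,0,0,0,0],[0.6,0,0,0,0,0,0]]}}

```text
t: 19.95
eef_pos: [0.6636, 0.0471, 0.0013]
orientation: [0.001, 0.604, 0.797, 0.001]
force: [-0.5, -0.5, 0.1]
opening: 0.0511
finger_force: 0.0
```

Request:
{"api": "apply_moves", "payload": {"targets": [[0.6,0,0,-0.05,0,0,0],[0,0,0,0,0,0,0],[0,0,0,0,0,0,0],[0,0,0,0,0,0,0],[0,0,0,0,0,0,0],[0,0,0,0,0,0,0]]}}

```text
t: 20.55
eef_pos: [0.6632, 0.0469, -0.0011]
orientation: [0.0, 0.604, 0.797, 0.0]
force: [-1.3, -0.6, 5.1]
opening: 0.0196
finger_force: 48.8
```

Request:
{"api": "apply_moves", "payload": {"targets": [[0,0,0,0.2,0,0,0],[0,0,0,0.6,0,0,0],[0,0,0,0.8,0,0,0],[0,0,0,0.8,0,0,0],[0,0,0,0.6,0,0,0],[0,0,0,0,0,0,0]]}}

```text
t: 21.15
eef_pos: [0.6657, 0.0471, 0.1227]
orientation: [0.003, 0.604, 0.797, 0.002]
force: [0.4, 0.7, 0.4]
opening: 0.0197
finger_force: 49.0
```

```bash
cat > plug.py <<'E'
from h import *
s=robot.get_state();g=np.array(s["eef_pos"]);print(g,s["opening"],s["finger_force"],s["force"],s["t"])
im,d=robot.get_image("scene");P=cloud("scene",d);Q=P-g
m=(d>0)&(abs(Q[...,0])<.06)&(abs(Q[...,1])<.07)&(Q[...,2]<.05)&(Q[...,2]>0)
A=P[m];A=A[np.argsort(A[:,1])]
for k in np.array_split(A,9):print(len(k),k.mean(0),"z",k[:,2].min(),k[:,2].max())
r=robot.look_for("plug","scene");print([(round(x["confidence"],2),c2w("scene",x["at"]).round(3).tolist()) for x in r[:2]])
E
python3 plug.py
```

```text
[0.6657 0.0471 0.1227] 0.01965748769747514 49.02467783598695 [0.354  0.7223 0.3639] 21.15
34 [0.6601 0.0285 0.1627] z 0.1530395134091353 0.17270142394711674
34 [0.6558 0.0454 0.1655] z 0.15129163586109207 0.17261249454837868
34 [0.6543 0.0497 0.165 ] z 0.15164315113900112 0.17223735911278765
34 [0.6583 0.0533 0.1629] z 0.15073711116483557 0.17186965988374114
34 [0.6578 0.0557 0.1631] z 0.14825665846489394 0.17272671600388984
34 [0.6694 0.0587 0.1632] z 0.1486607790953574 0.17255291997929795
34 [0.6714 0.0614 0.1624] z 0.15329266982676815 0.17130027187883295
33 [0.6566 0.0687 0.1598] z 0.1532948613693803 0.1634022499519298
33 [0.6573 0.0771 0.1578] z 0.1495126486501266 0.16301852333698885
[(0.55, [0.658, 0.063, 0.16])]
```

The plug is held and about level. Carrying it to the tray.

Request:
{"api": "apply_moves", "payload": {"targets": [[0,-0.64,-0.763,0,0,0,0],[0,-0.64,-0.763,0,0,0,0],[0,-0.64,-0.763,0,0,0,0],[0,-0.64,-0.763,0,0,0,0],[0,-0.64,-0.763,0,0,0,0],[0,-0.64,-0.763,0,0,0,0],[0,-0.64,-0.763,0,0,0,0],[0,-0.64,-0.763,0,0,0,0],[0,-0.64,-0.763,0,0,0,0],[0,0,0,0,0,0,0],[0,0,0,0,0,0,0]]}}

```text
t: 22.35
eef_pos: [0.431, -0.2278, 0.1169]
orientation: [-0.001, 0.605, 0.796, 0.0]
force: [0.5, 0.4, -1.1]
opening: 0.0196
finger_force: 49.1
```

Request:
{"api": "apply_moves", "payload": {"targets": [[0,0,0,-0.6,0,0,0],[0,0,0,-0.7,0,0,0],[0,0,0,-0.7,0,0,0],[0,0,0,-0.5,0,0,0],[0,0,0,-0.35,0,0,0],[0,0,0,-0.2,0,0,0],[0,0,0,-0.1,0,0,0],[0,0,0,-0.05,0,0,0],[0,0,0,0,0,0,0],[0,0,0,0,0,0,0]]}}

```text
t: 23.35
eef_pos: [0.433, -0.2281, -0.0091]
orientation: [0.001, 0.604, 0.797, 0.0]
force: [0.4, -0.8, -0.4]
opening: 0.0198
finger_force: 49.1
```

Request:
{"api": "apply_moves", "payload": {"targets": [[0,0,0,-0.05,0,0,0],[0,0,0,-0.05,0,0,0],[0,0,0,-0.05,0,0,0],[0,0,0,-0.04,0,0,0],[0,0,0,0,0,0,0],[0,0,0,0,0,0,0]]}}

```text
t: 23.95
eef_pos: [0.4323, -0.2278, -0.0174]
orientation: [-0.0, 0.604, 0.797, -0.0]
force: [0.3, -0.9, -0.3]
opening: 0.0195
finger_force: 49.1
```

Request:
{"api": "apply_moves", "payload": {"targets": [[0,0,0,-0.03,0,0,0],[0,0,0,-0.02,0,0,0],[0,0,0,0,0,0,0]]}}

```text
t: 24.25
eef_pos: [0.4326, -0.2279, -0.0191]
orientation: [0.0, 0.604, 0.797, -0.0]
force: [0.5, 0.8, 2.4]
opening: 0.0193
finger_force: 49.4
```

Light contact (about 2–3 N). Releasing gently, then rising.

Request:
{"api": "apply_moves", "payload": {"targets": [[0.28,0,0,0,0,0,0],[0.35,0,0,0,0,0,0],[0.5,0,0,0,0,0,0],[0.6,0,0,0,0,0,0],[0.6,0,0,0.3,0,0,0],[0.6,0,0,0.8,0,0,0],[0.6,0,0,1,0,0,0],[0.6,0,0,1,0,0,0],[0.6,0,0,1,0,0,0],[0.6,0,0,0,0,0,0]]}}

```text
t: 25.25
eef_pos: [0.4361, -0.2298, 0.1512]
orientation: [0.005, 0.604, 0.797, 0.001]
force: [1.4, -0.7, -0.1]
opening: 0.0512
finger_force: 0.0
```

```bash
python3 - <<'E'
from h import *
b,d=robot.get_image("scene");cv2.imwrite("pics/c7.png",cv2.resize(b[170:400,200:560],(800,511)))
for n in["plug","tape_rule","black_tape","nut_jar"]:
    r=robot.look_for(n,"scene");print(n,[(round(x["confidence"],2),c2w("scene",x["at"]).round(3).tolist()) for x in r[:2]])
E
python3 cover.py; python3 red.py|grep rect
```

```text
plug [(0.73, [0.394, -0.067, 0.015]), (0.7, [0.429, -0.217, 0.024])]
tape_rule [(0.97, [0.402, 0.098, 0.029]), (0.44, [0.74, -0.178, 0.062])]
black_tape [(0.66, [0.396, -0.063, 0.016]), (0.65, [0.427, -0.233, 0.008])]
nut_jar [(0.6, [0.737, -0.178, 0.064])]
[ 0.4315 -0.2273  0.1437] [-0.001   0.6044  0.7967 -0.0002] 0.0511742445134396 25.5 [-0.1897  0.5479  0.4838] [-0.0663 -0.0228 -0.0515]
scene 2986 angle deg [ 99.2103 100.3496 101.7873] rmax 0.12641149786935696
top 2734 angle deg [ 99.3561 100.1657 101.212 ] rmax 0.12993253523368795
scene 393 top rect ((561.8871459960938, 205.64942932128906), (24.22745704650879, 87.8211669921875), 79.33100128173828) z [0.0213 0.0241 0.0257]
top 545 top rect ((561.533203125, 204.08285522460938), (24.26138687133789, 84.28453063964844), 79.89258575439453) z [0.0217 0.0247 0.0275]
```

View pics/c7.png

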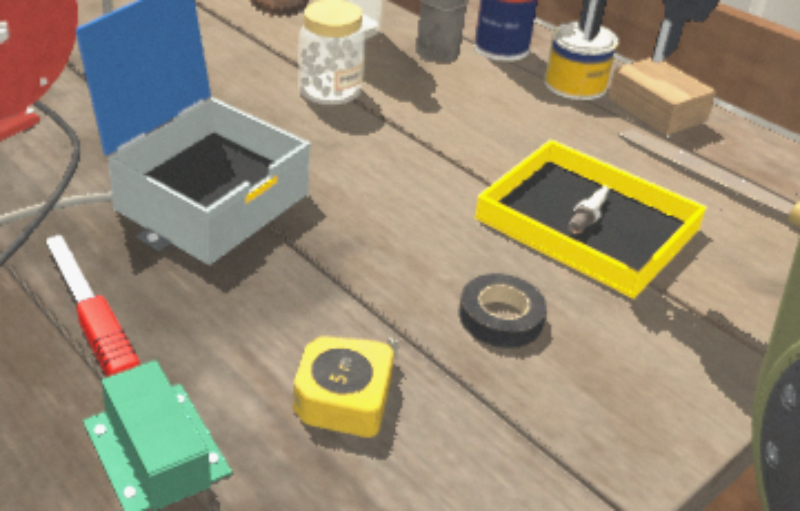

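The plug lies in the tray at (590,210), the cover is open, the tool is flat on the bench with its handle at (108,335), and the bystanders have not moved. Handing in.

```bash
python3 -c "
from workcell import robot
print(robot.close_job())"
```

```text
the job is handed in; nothing more can be done
None
```

The job is handed in at about 25.5 s: the pry tool lies flat on the bench, the cover stands open at about 100°, the plug is in the tray, and the jar, tape and tape measure have not moved.

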